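# Clamp a rubber block in the bench toggle-clamp jig

## Robot

A 6-joint arm with a two-finger parallel gripper is mounted at the origin on a cart in front of the work surface, level with it; the furniture and walls round the work are solid. World frame = base frame: x ahead of the robot, y to its left, z up, the work surface at z = 0. Lengths are in m, angles in rad, forces in N, time in s.
With the tool pointing down it reaches from about 0.325 to 0.875 m from the base axis. Payload 4.4 kg.
Tool frame: the origin (TCP) lies at the very end of the fingers, on their centre line; the grasp point (between the pads) lies 19 mm behind it; z points along the fingers, y is the line along which they close (so a half turn about z gives the same grasp; the last joint's range is limited). The gripper opens to 85 mm and grips with 20 to 120 N. Pads are 22 mm wide; open, the fingers measure 114 mm over their backs; the gripper's body (76 mm by 85 mm) begins 54 mm behind the grasp point. The pads swing forward as they close: fully open they stand 13 mm farther back than shut.
Start: joints at [-1.317, 0.207, 1.542, -0, 1.393, -0.15], TCP at [0.226, -0.529, 0.231] pointing down, gripper open.
Joint ranges: [-2.73, 2.73], [-0.86, 2.22], [0.23, 2.46], [-1.11, 4.25], [0.08, 2.63], [-2.82, 2.82]. Speed limits (rad/s): [2.79, 2.79, 3.14, 3.14, 3.14, 3.14].

## Interface

Orientations are given as a unit quaternion [w, x, y, z].
In Python, from cell import state, snapshot, sign_off gives the robot as it stands.
- The arm moves only by the tool step_arm, never from a script. Its argument "commands" is text: rows parted by semicolons, each of 7 numbers parted by spaces: the shift along the tool's x, y, z in cm, then the turn, a rotation vector about the tool's x, y, z in degrees, then the finger opening in cm, from 0 to 8.54. In form: tx ty tz rx ry rz jaw; .... A call has 1 to 5 rows; each row shifts and turns the commanded pose from where the row before left it, along the tool's axes as they then stand; what a row does not reach is not made up. A row lasts 1/8 s, in which the tool goes at most 62.5 mm and 10.7 degrees, less where a joint would pass 70% of its speed; a pose out of reach is approached as far as the arm can. A call is refused whole if a number of a shift passes 6.25 or a number of a turn 10.7, either way. A call with a gripper value outside its range is refused whole. The fingers move at their own pace and stop on an object; "squeeze" is the grip in N (left out, the last holds). Time passes only in rows, so rows that do not move let the fingers close. It gives the time, the measured TCP pose, the force, the opening and the grip force at its end, in the units of the state.
- state(): the state, without advancing time (a new reading comes with each control period).
- snapshot(name): name is "side" or "top" or "wrist"; returns a dict with "image" (400x640x3 uint8, red, green, blue), "K" (3x3 intrinsics, pixels), "k1" (the pictures are not rectified: a ray, as slopes to the right and down, at radius r is drawn at 1 + k1 r^2 times it, then the intrinsics apply), "origin" and "orientation" of the camera in the world. Camera axes: x right, y down, z forward; pixel columns grow to the right and rows downward; lengths in m; the calibration is good to about 2 mm. A picture is of the moment at which its call begins. There is no depth.
- sign_off(): hands the job in; it is judged then, once.
The state is a dict: "time": time; "joint_positions": joint angles; "joint_velocities": joint speeds; "joint_efforts": joint torques, N m; "position": TCP position; "ee_rot": TCP orientation; "force": force on the tool from outside, world axes, zero at the start; "wrist_torque": the same for the moment, N m; "grip_width": finger opening in m; "grip_force": force on a finger pad.
Only numpy, scipy, OpenCV 4.12 (cv2) and the standard library are available. Lean on these libraries where they do the work, as an engineer would, in place of code of your own. Each camera call takes 0.05 s, during which the arm holds its last target. There are 200 camera calls.

## Task

Lay the white rubber block flat on the clamping jig, up against its three locating pins, and let go of it while the clamp is still open. Then push the red clamp handle all the way down over centre, so that it stays down by itself and the pad holds the block. Leave the beaker, the stopwatch and the petri dish where they stand.

Things in the scene. Friction and masses are not known exactly. Their poses are not given: they have to be found in the camera images.
- block_center (a point): Centre of the loose white rubber block, 26 (x) x 62 (y) x 21 (z) mm, lying flat on the bench; about 50 g. Axes along those sides: y is the long side.
- nest (a point): Where the centre of the block lies when it is flat on the jig plate and touching all three pins: 10.5 mm above the plate's top face, 22.5 mm above the bench. Fixed to the jig; axes as the jig's. The block's long side goes along y, either way round, either broad face up. The -x and -y sides of the nest are open.
- side_pin (a point): Top centre of one of three steel locating pins, 8 mm in diameter, 7 mm high above the plate. This one and its twin 44 mm farther in jig y stand on the +x side of the block, centres 17 mm in x and 22 mm either way in y from point nest.
- end_pin (a point): Top centre of the third, equal pin, at the block's end next to the clamp: centre 35 mm in +y from point nest.
- jig: The fixed jig: aluminium plate 80 (x) x 210 (y) x 12 (z) mm with three pins at one end and a steel toggle clamp at the other. Origin on the bench straight under point nest; x across, y from nest to clamp, z up. The plate runs from y = -45 to +165 mm. The clamp bracket takes y = 76 to 158 mm, is 44 mm wide at its foot and 70 mm high.
- clamp_arm: Steel clamp arm; origin on its hinge axis, at jig y = 90 mm, 60 mm above the bench. Its own -y axis points along the arm to the pad spindle, 85 mm out. Open, it stands upright, top 150 mm above the bench, as it starts. Closed, it is nearly level over the block.
- handle_pivot (a point): Axis of the handle, parallel to jig x; on the jig at x = 0, y = 143 mm, 38 mm above the bench.
- handle_grip (a point): Point on the centre line of the handle's red round grip (17 mm in diameter, from 40 to 116 mm from the pivot), 95 mm from the pivot. Its y axis points along the handle away from the pivot.
- clamp_handle (a joint): Handle angle, rad. 0: fully open, as it starts. Grows as the handle swings down, away from the nest: slope above level = 1.218 - value. The arm comes down with it; the pad meets the block near 0.82, stiffest near 0.92 (about 4 N at the grip point), dead centre 1.02, then it snaps to its stop at 1.118 (nearly level, grip point 48 mm above the bench). Friction holds it where left before the pad meets the block.
- clamp_pad: Black rubber pad, 18 mm in diameter, on a sprung spindle square to the clamp arm; origin at the centre of its face, 34 mm from the arm's line. With the arm up it faces over the nest (at jig y = 56 mm, 145 mm above the bench with the arm upright). Closed, it presses the middle of the block's top with about 10 N.
- rubber_block: The same rubber block; origin at the centre of its underside (10.5 mm below block_center).
- beaker: Bystander: small glass beaker, 45x49x58 mm, origin at the centre of its foot, behind the jig.
- stopwatch: Bystander: black stopwatch lying flat, 73x62x18 mm, origin at the centre of its underside.
- petri_dish: Bystander: petri dish, 67 mm in diameter, 16 mm high, origin at the centre of its underside.
Things that resemble listed ones, but are neither listed nor needed, are in the scene too. Of the things that look like the rubber_block, take the one that is farthest to the robot's left at the start. There is more than one size of the jig; the one meant has the size given above.

How it is judged:
On the way:
1. the block lies flat on the jig against the pins (within 5 mm), let go, with the clamp still open (x of block_center in the frame of nest between -0.005 and 0.003 m and y of block_center in the frame of nest between -0.005 and 0.003 m and z of block_center in the frame of nest between -0.003 and 0.003 m and angle between the y axis of block_center and the y axis of nest, either way round below 0.12 rad and angle between the z axis of block_center and the z axis of nest, either way round below 0.1 rad and value of joint clamp_handle below 0.6 rad and contact force between the fingers and rubber_block below 0.1 N and linear speed of rubber_block below 0.02 m/s), for 0.2 s.
At the end, for the whole second after the job is handed in: The block lies still and flat on the jig, within 5 mm of touching the pins and square to them within 0.12 rad; the clamp handle is past dead centre at its stop (joint over 1.07) and the pad presses the block with more than 6 N (x of block_center in the frame of nest between -0.005 and 0.003 m and y of block_center in the frame of nest between -0.005 and 0.003 m and z of block_center in the frame of nest between -0.003 and 0.003 m and angle between the y axis of block_center and the y axis of nest, either way round below 0.12 rad and angle between the z axis of block_center and the z axis of nest, either way round below 0.1 rad and value of joint clamp_handle above 1.07 rad and contact force between clamp_pad and rubber_block above 6 N and linear speed of rubber_block below 0.01 m/s).
It fails at once if the beaker is knocked out of its place (moved more than 20 mm) (distance of beaker from where it was at the start of the episode above 0.02 m).
It fails at once if the stopwatch is knocked out of its place (moved more than 20 mm) (distance of stopwatch from where it was at the start of the episode above 0.02 m).
It fails at once if the petri dish is knocked out of its place (moved more than 20 mm) (distance of petri_dish from where it was at the start of the episode above 0.02 m).
It also fails if it takes over 56 s, if anything falls off the work surface, if the arm or the gripper's body presses on something with over 40 N, if the wrist force passes 120 N, or if a joint passes its speed limit or range.

## Working session

There is one attempt and no reset: what is moved stays moved. The work goes in short steps, Python scripts to look and compute and a tool call to move; the robot and the scene stay as the last step left them, time stands still between calls to the robot, and variables do not carry over. Pictures are saved under pics/ and viewed, at most 10 in all, crops included, and the job is handed in when it is done.

Besides the shell and the picture viewer there is one more tool, called after ">>>" in YAML: its name, and indented under it one key for each argument. step_arm: Moves the arm, as the interface text tells. Its arguments: {"type":"object","properties":{"commands":{"type":"string"},"squeeze":{"type":"number"}},"required":["commands"]}

```bash
mkdir -p pics; cat > h.py <<'E'
import numpy as np, cv2, json
from scipy.spatial.transform import Rotation as R
from cell import state, snapshot, sign_off
def q2r(q): return R.from_quat([q[1],q[2],q[3],q[0]])
def snap(name,fn):
    s=snapshot(name); cv2.imwrite('pics/'+fn+'.png',cv2.cvtColor(s['image'],cv2.COLOR_RGB2BGR))
    json.dump({k:(np.array(s[k]).tolist()) for k in('K','k1','origin','orientation')},open('pics/'+fn+'.json','w')); return s
def load(fn): return json.load(open('pics/'+fn+'.json'))
def ray(c,u,v):
    K=np.array(c['K']); d=np.array([(u-K[0,2])/K[0,0],(v-K[1,2])/K[1,1]])
    s=d.copy()
    for _ in range(30): s=d/(1+c['k1']*(s@s))
    return np.array(c['origin']),q2r(c['orientation']).apply([s[0],s[1],1])
def atz(c,u,v,z):
    o,d=ray(c,u,v); return o+d*(z-o[2])/d[2]
def proj(c,p):
    q=q2r(c['orientation']).inv().apply(np.array(p)-np.array(c['origin'])); s=q[:2]/q[2]; s=s*(1+c['k1']*(s@s))
    K=np.array(c['K']); return np.array([K[0,0]*s[0]+K[0,2],K[1,1]*s[1]+K[1,2]])
E
python3 - <<'E'
from h import *
for n in('side','top'):
    s=snap(n,n+'0'); print(n,s['origin'],q2r(s['orientation']).as_matrix().round(2).tolist(),s['k1'])
print(state())
E
```

```text
side [ 0.37004293 -1.07341374  0.59655413] [[0.99, -0.04, 0.11], [-0.12, -0.41, 0.9], [0.01, -0.91, -0.42]] 0.017726804828598862
top [ 0.28586391 -0.02435832  1.63955007] [[0.0, -0.99, 0.12], [-1.0, -0.0, 0.01], [-0.01, -0.12, -0.99]] -0.09659474928187159
{'time': 0.1, 'joint_positions': array([-1.31650696e+00,  2.07360946e-01,  1.54283071e+00,  1.25126485e-05,
        1.39348726e+00, -1.50469619e-01]), 'joint_velocities': array([ 0.00071027, -0.00148135, -0.00209815, -0.00134245,  0.00015178,
       -0.00107539]), 'joint_efforts': array([-4.07275911e-04, -3.84089792e+01, -2.92549753e+01, -2.24297723e-04,
        4.83323151e-03,  1.20167675e-05]), 'position': array([ 0.22626796, -0.52786227,  0.23021771]), 'ee_rot': array([-1.04204578e-03,  9.79590761e-01,  2.00999632e-01, -4.79757178e-05]), 'force': array([-0.25325321,  0.63487311,  0.06494224]), 'wrist_torque': array([ 0.04045555, -0.00339906, -0.01982419]), 'grip_force': 0.0, 'grip_width': 0.08543064715974132}
```

View pics/top0.png

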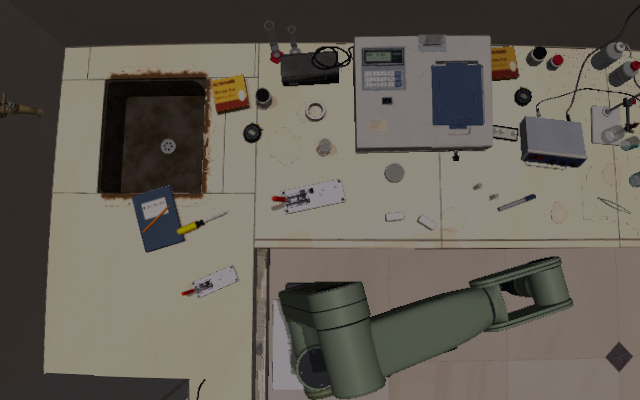

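View pics/side0.png

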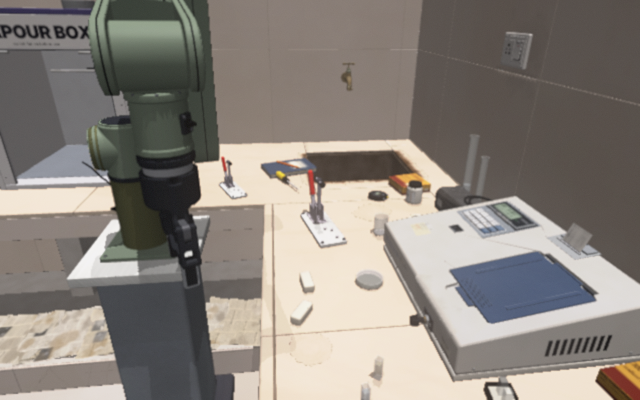

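Top view: two white blocks, at (395,216) and (427,222), and two jigs, at (310,196) and (210,282). The grey bits at (477,186) and (493,197) are not blocks. Robot left is image left, so I want the block at (395,216). The jig at (310,196) looks the larger, which I'll check in one close crop.

```bash
python3 - <<'E'
from h import *
c=load('top0')
for n,a in dict(bA=(395,216),bB=(427,222),j1a=(345,192),j1b=(276,202),j2a=(237,274),j2b=(190,292),beak=(324,148),petri=(394,173)).items(): print(n,atz(c,*a,0.012).round(3))
im=cv2.imread('pics/top0.png')[165:240,260:445]
cv2.imwrite('pics/c1.png',cv2.resize(im,None,fx=4.3,fy=4.3,interpolation=cv2.INTER_CUBIC))
E
```

```text
bA [ 0.431 -0.253  0.012]
bB [ 0.411 -0.362  0.012]
j1a [ 0.513 -0.083  0.012]
j1b [0.477 0.152 0.012]
j2a [0.233 0.28  0.012]
j2b [0.171 0.439 0.012]
beak [ 0.666 -0.01   0.012]
petri [ 0.579 -0.251  0.012]
```

View pics/c1.png

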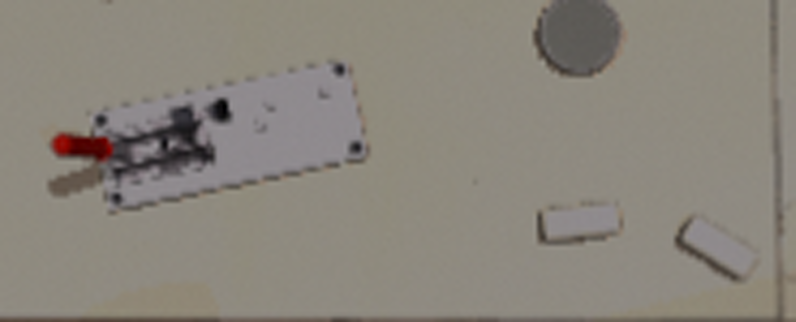

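Crop: the chosen block is at crop (580,222). The jig's pins are at crop (323,94), (270,106) and (260,127), and the clamp and red handle are to the left. Next I'll work out the poses and the first move.

```bash
cat >> h.py <<'E'
def go(p,yaw,rowmm=62.5,tilt=None):
    """shift (cm, tool axes) and turn for target TCP p, tool pointing down, tool y at world angle yaw (deg, mod 180 nearest)"""
    s=state(); Rt=q2r(s['ee_rot']); best=None
    for k in (0,180):
        a=np.radians(yaw+k); y=np.array([np.cos(a),np.sin(a),0]); z=np.array([0,0,-1.]); T=R.from_matrix(np.array([np.cross(y,z),y,z]).T)
        rv=np.degrees((Rt.inv()*T).as_rotvec())
        print('shift cm',(Rt.inv().apply(np.array(p)-s['position'])*100).round(2),'turn',rv.round(1))
    print('pos',s['position'].round(4),'tool y ang',np.degrees(np.arctan2(*Rt.as_matrix()[1::-1,1])).round(1),'joints',np.round(s['joint_positions'],2),'t',round(s['time'],2))
E
python3 - <<'E'
from h import *
c=load('top0')
f=lambda u,v,z: atz(c,260+(u+.5)/4.3-.5,165+(v+.5)/4.3-.5,z)
J=[f(*p,.012) for p in((345,60),(366,158),(110,212),(95,115))]
for i in range(4): print('edge',np.linalg.norm(J[i]-J[i-1]).round(4))
P=[f(*p,.019) for p in((323,94),(270,106),(260,127))]
print('pins',np.round(P,4), np.linalg.norm(P[0]-P[1]))
y=(J[3]-J[0]+J[2]-J[1]); y/=np.linalg.norm(y); x=np.array([y[1],-y[0],0])
print('jig y ang',np.degrees(np.arctan2(y[1],y[0])))
o=np.mean(J,0)-60e-3*y; print('nest from corners',o,'from pins',(P[0]+P[1])/2-.017*x, P[2]-.035*y)
B=[f(*p,.021) for p in((541,208),(619,203),(622,235),(543,240))]
print('block',np.mean(B,0),[np.linalg.norm(B[i]-B[i-1]).round(3) for i in range(4)],np.degrees(np.arctan2(*(B[0]-B[1])[1::-1])))
b=np.mean(B,0); w=snapshot('wrist'); s=state(); print('cam in tool',q2r(s['ee_rot']).inv().apply(w['origin']-s['position']),w['K'][0][0], (q2r(s['ee_rot']).inv()*q2r(w['orientation'])).as_matrix().round(2).tolist())
go([b[0],b[1],.2],0)
E
```

```text
edge 0.2036
edge 0.0803
edge 0.2069
edge 0.0784
pins [[ 0.5305 -0.0477  0.019 ]
 [ 0.5207 -0.0058  0.019 ]
 [ 0.5039  0.002   0.019 ]] 0.043011141506257906
jig y ang 102.48591735927995
nest from corners [ 0.51047645 -0.03193663  0.012     ] from pins [ 0.50898191 -0.03038305  0.019     ] [ 0.51148228 -0.03212455  0.019     ]
block [ 0.42979547 -0.25075518  0.021     ] [np.float64(0.025), np.float64(0.062), np.float64(0.025), np.float64(0.062)] 93.86351959021754
cam in tool [ 0.08510847 -0.00085764 -0.14158391] 358.50704450014183 [[0.0, -0.94, -0.33], [1.0, 0.0, -0.0], [0.0, -0.33, 0.94]]
shift cm [ 29.62 -17.46   3.08] turn [ -0.1  -0.1 -66.8]
shift cm [ 29.62 -17.46   3.08] turn [-1.000e-01  1.000e-01  1.132e+02]
pos [ 0.2263 -0.528   0.2304] tool y ang -66.8 joints [-1.32  0.21  1.54  0.    1.39 -0.15] t 0.15
```

>>> step_arm:
  commands: "5.9 -3.5 0.6 0 0 0 8.5;5.9 -3.5 0.6 0 0 0 8.5;5.9 -3.5 0.6 0 0 0 8.5;5.9 -3.5 0.6 0 0 0 8.5;5.9 -3.5 0.6 0 0 0 8.5"

```text
time: 0.78
position: [0.4108, -0.2753, 0.2038]
ee_rot: [0.0, 0.98, 0.201, 0.0]
force: [0.8, 0.2, -1.5]
grip_width: 0.0849
grip_force: 0.0
```

>>> step_arm:
  commands: "0 0 0 0 0 10.3 8.5;0 0 0 0 0 10.3 8.5;0 0 0 0 0 10.3 8.5;0 0 0 0 0 10.3 8.5;0 0 0 0 0 10.3 8.5"

```text
time: 1.4
position: [0.4098, -0.2768, 0.2037]
ee_rot: [-0.0, 0.969, -0.247, -0.0]
force: [0.5, 1.1, 1.5]
grip_width: 0.0848
grip_force: 0.0
```

>>> step_arm:
  commands: "0 0 0 0 0 10.3 8.5;0 0 0 0 0 10.3 8.5;0 0 0 0 0 10.3 8.5;0 0 0 0 0 10.3 8.5;0 0 0 0 0 10.3 8.5"

```text
time: 2.02
position: [0.4098, -0.2769, 0.2037]
ee_rot: [-0.0, 0.765, -0.644, -0.0]
force: [-0.9, -0.3, -0.1]
grip_width: 0.0849
grip_force: 0.0
```

>>> step_arm:
  commands: "0 0 0 0 0 10.2 8.5;0 0 0 0 0 0 8.5;0 0 0 0 0 0 8.5"

```text
time: 2.4
position: [0.4099, -0.277, 0.2038]
ee_rot: [0.0, 0.708, -0.706, -0.0]
force: [0.3, -0.3, -0.1]
grip_width: 0.085
grip_force: 0.0
```

```bash
python3 - <<'E'
from h import *
snap('wrist','w1'); go([.43,-.251,.1],3.9)
E
```

```text
shift cm [-2.59 -2.02 10.39] turn [  0.   -0.  176.2]
shift cm [-2.59 -2.02 10.39] turn [ 0.   0.  -3.8]
pos [ 0.4099 -0.277   0.2039] tool y ang -179.9 joints [-0.77  0.06  1.77 -0.    1.32  2.37] t 2.45
```

View pics/w1.png

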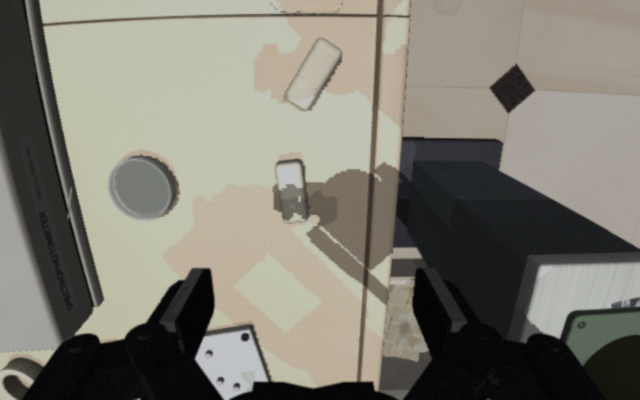

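Wrist view: the chosen (left) block spans (276,160) to (306,222), its twin is at (313,73), the petri dish is at (143,187), and the jig corner with pins is at (230,360).

```bash
python3 - <<'E'
from h import *
c=load('w1')
for p in((276,160),(302,159),(306,221),(283,222),(291,191)): print(atz(c,*p,.021).round(4))
im=cv2.imread('pics/w1.png')
a=cv2.resize(im[145:235,255:325],None,fx=6,fy=6,interpolation=cv2.INTER_CUBIC)
b=cv2.resize(im[310:400,190:280],None,fx=6,fy=6,interpolation=cv2.INTER_CUBIC)
b=b[:540,:370]
cv2.imwrite('pics/c2.png',np.hstack([a,b]))
E
```

```text
[ 0.4442 -0.2847  0.021 ]
[ 0.4201 -0.2857  0.021 ]
[ 0.4166 -0.2236  0.021 ]
[ 0.4392 -0.2225  0.021 ]
[ 0.4308 -0.2545  0.021 ]
```

View pics/c2.png

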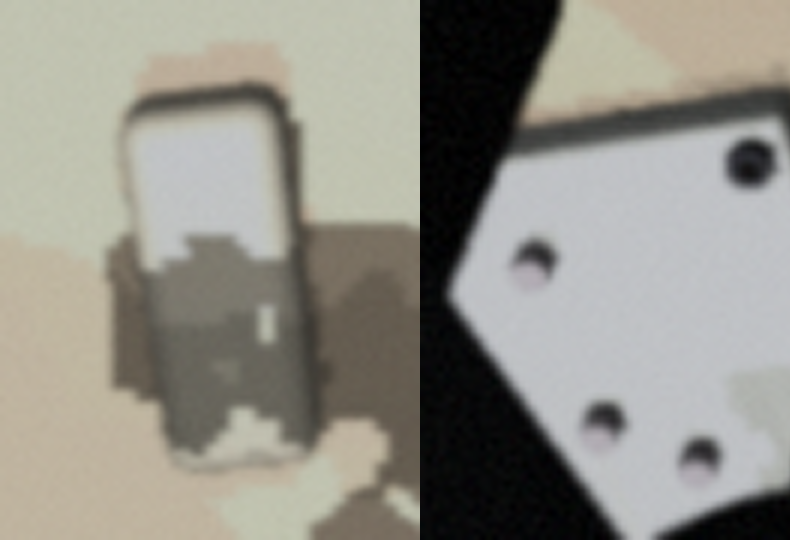

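Left half: the block's top-face corners are at crop (130,105), (283,95), (315,455) and (165,465). Right half: the pin tops (light spots) are at (528,273), (600,434) and (697,468).

```bash
python3 - <<'E'
from h import *
c=load('w1')
B=np.array([atz(c,254.6+u/6,144.6+v/6,.021) for u,v in((130,105),(283,95),(315,455),(165,465))])
print(B.round(4),B.mean(0)); v=B[2]+B[3]-B[0]-B[1]; print('ang',np.degrees(np.arctan2(v[1],v[0])))
P=np.array([atz(c,189.6+(u-420)/6,309.6+v/6,.019) for u,v in((528,273),(600,434),(697,468))])
print(P.round(4),np.linalg.norm(P[0]-P[1])); y=P[1]-P[0]; y/=np.linalg.norm(y); print('jig ang',np.degrees(np.arctan2(y[1],y[0])))
x=np.array([y[1],-y[0],0]); print('nest',(P[0]+P[1])/2-.017*x, P[2]-.035*y)
go([.430,-.253,.1],3.9)
E
```

```text
[[ 0.444  -0.2827  0.021 ]
 [ 0.4203 -0.2843  0.021 ]
 [ 0.4155 -0.2242  0.021 ]
 [ 0.4401 -0.2224  0.021 ]] [ 0.42999038 -0.25339182  0.021     ]
ang 94.12455073022194
[[ 0.5327 -0.0516  0.019 ]
 [ 0.5228 -0.0094  0.019 ]
 [ 0.5037 -0.0006  0.019 ]] 0.043323236823461585
jig ang 103.213379016497
nest [ 0.51122128 -0.03440418  0.019     ] [ 0.51172006 -0.03468242  0.019     ]
shift cm [-2.39 -2.02 10.39] turn [  0.   -0.  176.2]
shift cm [-2.39 -2.02 10.39] turn [ 0.   0.  -3.8]
pos [ 0.4099 -0.277   0.2039] tool y ang -179.9 joints [-0.77  0.06  1.77 -0.    1.32  2.37] t 2.45
```

>>> step_arm:
  commands: "-2.06 -2.03 5 0 0 0 8.5;0 0 5 0 0 -4 8.5;0 0 5 0 0 0 8.5;0 0 3 0 0 0 8.5;0 0 0 0 0 0 8.5"

```text
time: 3.08
position: [0.4281, -0.2546, 0.0215]
ee_rot: [0.0, 0.732, -0.682, -0.003]
force: [-0.2, -0.1, 0.2]
grip_width: 0.0847
grip_force: 0.0
```

>>> step_arm:
  commands: "0 0 1 0 0 0 8.5;0 0 0.9 0 0 0 8.5;0 0 0 0 0 0 8.5;0 0 0 0 0 0 1.5;0 0 0 0 0 0 1.5"
  squeeze: 30

```text
time: 3.7
position: [0.4307, -0.2568, 0.0056]
ee_rot: [-0.0, 0.731, -0.682, 0.001]
force: [-0.7, 0.2, 0.1]
grip_width: 0.051
grip_force: 0.0
```

>>> step_arm:
  commands: "0 0 0 0 0 0 1.5;0 0 0 0 0 0 1.5;0 0 0 0 0 0 1.5;0 0 0 0 0 0 1.5;0 0 0 0 0 0 1.5"

```text
time: 4.32
position: [0.4307, -0.2568, 0.0055]
ee_rot: [-0.0, 0.731, -0.682, 0.0]
force: [-0.2, 0.5, 6.3]
grip_width: 0.0254
grip_force: 30.3
```

>>> step_arm:
  commands: "0 0 -2 0 0 0 1.5;0 0 -3 0 0 0 1.5;0 0 -3 0 0 0 1.5;0 0 0 0 0 -8.8 1.5;0 0 0 0 0 0 1.5"

```text
time: 4.95
position: [0.4299, -0.2561, 0.0847]
ee_rot: [-0.0, 0.781, -0.625, -0.0]
force: [0.4, -0.8, -1.1]
grip_width: 0.0254
grip_force: 29.6
```

```bash
python3 - <<'E'
from h import *
go([.5107,-.0418,.0815],12.8)
E
```

```text
shift cm [-19.13 -12.6    0.33] turn [ 1.000e-01 -0.000e+00  1.799e+02]
shift cm [-19.13 -12.6    0.33] turn [ 0.   0.  -0.1]
pos [ 0.4299 -0.2561  0.0847] tool y ang -167.3 joints [-0.71  0.23  1.85  0.    1.06  2.21] t 4.95
```

>>> step_arm:
  commands: "-4.8 -3.15 0 0 0 0 1.5;-4.8 -3.15 0 0 0 0 1.5;-4.8 -3.15 0 0 0 0 1.5;-4.73 -3.15 0 0 0 0 1.5;0 0 0 0 0 0 1.5"

```text
time: 5.58
position: [0.5106, -0.0383, 0.0839]
ee_rot: [0.0, 0.783, -0.623, -0.001]
force: [-0.4, -0.4, -1.2]
grip_width: 0.0256
grip_force: 29.6
```

```bash
python3 - <<'E'
from h import *
go([.5107,-.0418,.0185],12.8); print(state()['force'])
snap('wrist','w2')
E
```

```text
shift cm [0.36 0.06 6.54] turn [-2.000e-01  1.000e-01 -1.798e+02]
shift cm [0.36 0.06 6.54] turn [0.1 0.1 0.2]
pos [ 0.5106 -0.0383  0.0839] tool y ang -167.0 joints [-0.24  0.25  1.82  0.    1.07  2.67] t 5.58
[-0.4255734  -0.42369035 -1.21112645]
```

View pics/w2.png

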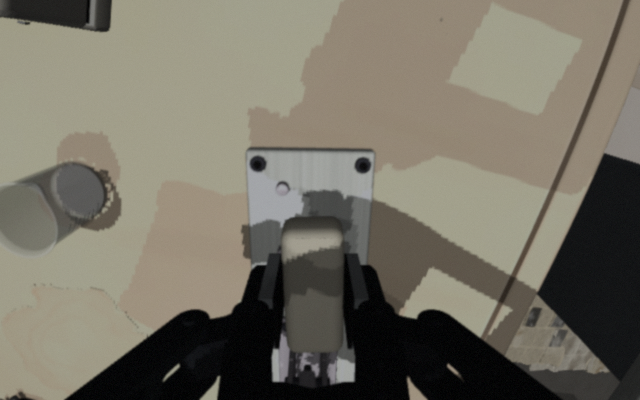

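The block is gripped and square to the plate at (313,285). The near side pin top is at (283,186), and the plate's end edge is at row 150. I'll check that pin and then lower.

```bash
python3 - <<'E'
from h import *
c=load('w2'); p=atz(c,283,186,.019); a=np.radians(102.8); y=np.array([np.cos(a),np.sin(a),0]); x=np.array([y[1],-y[0],0])
e=[atz(c,*q,.012) for q in((247,150),(375,150))]
print(p,'nest',p-.017*x+.022*y, 'from corners',np.mean(e,0)+.045*y, np.linalg.norm(e[0]-e[1]),e)
# block top in grip (z of top = TCP rel)
for q in((284,220),(344,218)): print(atz(c,*q,.0839-.0055+.021))
E
```

```text
[ 0.53280916 -0.05292074  0.019     ] nest [ 0.51135755 -0.03523377  0.019     ] from corners [ 0.51101314 -0.03296276  0.012     ] 0.077463402549053 [array([ 0.55872201, -0.0681325 ,  0.012     ]), array([ 0.48324364, -0.08555646,  0.012     ])]
[ 0.52870127 -0.06575589  0.0994    ]
[ 0.50662604 -0.07169042  0.0994    ]
```

>>> step_arm:
  commands: "0 0 0 0 0 0 1.5"

```text
time: 5.75
position: [0.5099, -0.0426, 0.0842]
ee_rot: [0.001, 0.781, -0.625, -0.001]
force: [0.2, 0.7, -0.7]
grip_width: 0.0253
grip_force: 29.6
```

>>> step_arm:
  commands: "0 0 3 0 0 0 1.5;0 0 2 0 0 0 1.5;0 0 1.3 0 0 0 1.5;0 0 0 0 0 0 1.5"

```text
time: 6.25
position: [0.5096, -0.0428, 0.021]
ee_rot: [0.001, 0.781, -0.625, -0.001]
force: [0.2, -0.6, -0.8]
grip_width: 0.025
grip_force: 29.6
```

>>> step_arm:
  commands: "0 0 0.2 0 0 0 1.5;0 0 0 0 0 0 1.5"

```text
time: 6.5
position: [0.5115, -0.0423, 0.0208]
ee_rot: [-0.0, 0.781, -0.624, 0.001]
force: [1.0, 0.0, -0.3]
grip_width: 0.0256
grip_force: 29.6
```

>>> step_arm:
  commands: "0 0 0.15 0 0 0 1.5;0 0 0 0 0 0 1.5"

```text
time: 6.75
position: [0.5109, -0.042, 0.0188]
ee_rot: [-0.0, 0.782, -0.624, 0.0]
force: [-0.4, 0.4, -0.8]
grip_width: 0.0253
grip_force: 29.6
```

>>> step_arm:
  commands: "0 0 0.15 0 0 0 1.5;0 0 0 0 0 0 1.5"

```text
time: 7.0
position: [0.5111, -0.042, 0.0175]
ee_rot: [-0.0, 0.782, -0.624, 0.0]
force: [0.0, -0.1, 3.4]
grip_width: 0.0256
grip_force: 30.0
```

>>> step_arm:
  commands: "0 -0.1 0 0 0 0 1.5;0 -0.1 0 0 0 0 1.5;0 0 0 0 0 0 1.5"

```text
time: 7.38
position: [0.5118, -0.0419, 0.0175]
ee_rot: [0.001, 0.782, -0.624, -0.001]
force: [-4.9, -0.2, 7.6]
grip_width: 0.0254
grip_force: 30.6
```

>>> step_arm:
  commands: "-0.15 0 0 0 0 0 1.5;-0.1 0 0 0 0 0 1.5;0 0 0 0 0 0 1.5"

```text
time: 7.75
position: [0.513, -0.0395, 0.0175]
ee_rot: [-0.0, 0.782, -0.624, 0.001]
force: [-0.0, -2.6, 3.5]
grip_width: 0.025
grip_force: 30.2
```

>>> step_arm:
  commands: "0 -0.1 -0.03 0 0 0 1.5;0 -0.1 0 0 0 0 1.5;0 0 0 0 0 0 1.5"

```text
time: 8.12
position: [0.5131, -0.0393, 0.0175]
ee_rot: [0.001, 0.782, -0.624, -0.001]
force: [-4.3, -3.9, 8.1]
grip_width: 0.0252
grip_force: 30.4
```

>>> step_arm:
  commands: "-0.1 0 0 0 0 0 1.5;-0.1 0 0 0 0 0 1.5;0 0 0 0 0 0 1.5"

```text
time: 8.5
position: [0.5131, -0.0382, 0.0175]
ee_rot: [0.001, 0.782, -0.624, 0.0]
force: [-4.4, -7.3, 5.3]
grip_width: 0.0252
grip_force: 29.3
```

>>> step_arm:
  commands: "-0.1 -0.1 0 0 0 0 1.5;-0.1 -0.1 0 0 0 0 1.5;0 0 0 0 0 0 1.5"

```text
time: 8.88
position: [0.5132, -0.0369, 0.0175]
ee_rot: [0.003, 0.782, -0.624, -0.001]
force: [-6.5, -10.6, 9.8]
grip_width: 0.0255
grip_force: 29.7
```

>>> step_arm:
  commands: "0.1 0.1 0 0 0 0 1.5;0.05 0.05 0 0 0 0 1.5;0 0 0 0 0 0 5.5;0 0 0 0 0 0 5.5;0 0 0 0 0 0 5.5"

```text
time: 9.5
position: [0.5139, -0.0357, 0.017]
ee_rot: [-0.0, 0.782, -0.624, -0.0]
force: [1.1, 0.3, 0.2]
grip_width: 0.0551
grip_force: 0.0
```

>>> step_arm:
  commands: "0 0 -2 0 0 0 5.5;0 0 -3 0 0 0 5.5;0 0 -3 0 0 0 5.5;3 0 -3 0 0 0 5.5;0 0 0 0 0 0 5.5"

```text
time: 10.12
position: [0.5237, -0.0671, 0.1304]
ee_rot: [-0.001, 0.781, -0.625, 0.003]
force: [-0.1, 0.7, -0.7]
grip_width: 0.0554
grip_force: 0.0
```

```bash
python3 - <<'E'
from h import *
snap('wrist','w3'); go([.5107,-.0418,.0185],12.8)
im=cv2.imread('pics/w3.png')
cv2.imwrite('pics/c3.png',cv2.resize(im[150:400,170:470],None,fx=2.4,fy=2.4,interpolation=cv2.INTER_CUBIC))
E
```

```text
shift cm [-2.59  0.57 10.97] turn [-1.000e-01  2.000e-01  1.799e+02]
shift cm [-2.59  0.57 10.97] turn [-0.1 -0.  -0.1]
pos [ 0.5217 -0.0658  0.1283] tool y ang -167.3 joints [-0.29  0.21  1.76  0.    1.16  2.63] t 10.18
```

View pics/c3.png

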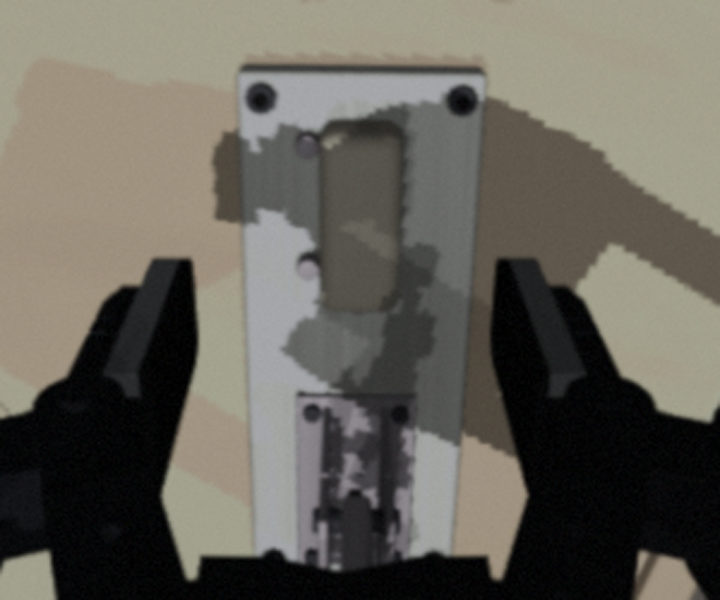

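The block lies flat. Its top face spans crop (321..403, 122..312), its left side is against the side pins at (307,145) and (308,265), and the end pin is hidden behind its far end.

```bash
python3 - <<'E'
from h import *
c=load('w3'); f=lambda u,v,z: atz(c,169.7+u/2.4,149.7+v/2.4,z)
P=[f(307,146,.019),f(308,267,.019)]; y=P[1]-P[0]; print('pins',np.round(P,4),np.linalg.norm(y)); 
a=np.radians(102.8); y=np.array([np.cos(a),np.sin(a),0]); x=np.array([y[1],-y[0],0])
n=(P[0]+P[1])/2-.017*x; print('nest',n)
for q in((320,122),(404,122),(402,312),(322,312)):
    d=f(*q,.033)-n; print('corner in jig mm',(d@x*1e3).round(1),(d@y*1e3).round(1))
for z in(.019,): print('end pin px',[(proj(c,n+.035*y+k*x)-[169.7,149.7])*2.4 for k in(-.004,.004)])
E
```

```text
pins [[ 0.533  -0.0505  0.019 ]
 [ 0.5238 -0.0084  0.019 ]] 0.04309160387303039
nest [ 0.51179706 -0.03320644  0.019     ]
corner in jig mm 12.1 -34.5
corner in jig mm -12.6 -34.5
corner in jig mm -13.5 30.1
corner in jig mm 12.2 30.1
end pin px [array([371.30252878, 302.30043235]), array([347.62430716, 302.26615082])]
```

>>> step_arm:
  commands: "0 0 -5 0 0 0 0;0 0 -5 0 0 0 0;0 0 0 0 0 -10 0;0 0 0 0 0 -10 0;0 0 0 0 0 -10 0"

```text
time: 10.8
position: [0.5193, -0.064, 0.225]
ee_rot: [-0.0, 0.918, -0.397, -0.002]
force: [0.0, 0.0, -0.7]
grip_width: -0.0002
grip_force: 0.0
```

>>> step_arm:
  commands: "0 0 0 0 0 -10 0;0 0 0 0 0 -10 0;0 0 0 0 0 -10 0;0 0 0 0 0 -10 0;0 0 0 0 0 -10 0"

```text
time: 11.42
position: [0.5192, -0.064, 0.2248]
ee_rot: [-0.001, 1.0, 0.028, -0.002]
force: [0.6, 0.2, 0.7]
grip_width: 0.0002
grip_force: 0.0
```

>>> step_arm:
  commands: "0 0 0 0 0 -10 0;0 0 0 0 0 0 0;0 0 0 0 0 0 0"

```text
time: 11.8
position: [0.52, -0.0647, 0.2261]
ee_rot: [-0.001, 0.994, 0.11, -0.001]
force: [0.5, -0.3, 0.6]
grip_width: 0.0003
grip_force: 0.0
```

```bash
python3 - <<'E'
from h import *
o=np.array([.5115,-.034,0]);y=np.array([-.2215,.975,0])
go(o+.138*y+[0,0,.23],-77.2); s=snapshot('wrist'); c=load('top0')
print(state()['grip_width'])
snap('top','top1'); c=load('top1')
im=cv2.imread('pics/top1.png'); cv2.imwrite('pics/c4.png',cv2.resize(im[160:230,255:375],None,fx=5,fy=5,interpolation=cv2.INTER_CUBIC))
print('grip tip expected px',(proj(c,o+.183*y+[0,0,.147])-[254.6,159.6])*5)
E
```

```text
shift cm [ -0.19 -16.98  -0.36] turn [-0.1  0.1 -0.1]
shift cm [ -0.19 -16.98  -0.36] turn [2.000e-01 1.000e-01 1.799e+02]
pos [ 0.52   -0.0647  0.2261] tool y ang -77.3 joints [-0.29  0.1   1.67  0.    1.37  1.06] t 11.8
0.0001189590372258273
grip tip expected px [ 96.48870555 196.80302223]
```

View pics/c4.png

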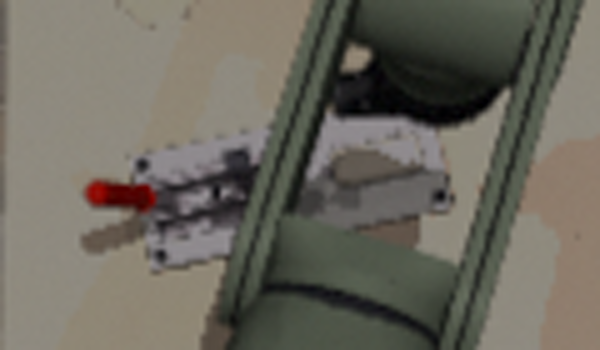

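Top view: the handle is still open, with its red tip at crop (96,193) against a predicted (96,197). Next I'll go between the clamp arm and the handle.

>>> step_arm:
  commands: "-0.2 -5.7 0 0 0 0 0;0 -5.7 0 0 0 0 0;0 -5.6 0 0 0 0 0;0 0 0 0 0 0 0;0 0 0 0 0 0 0"

```text
time: 12.52
position: [0.4812, 0.0998, 0.2274]
ee_rot: [0.0, 0.994, 0.112, 0.0]
force: [0.7, 0.2, 0.6]
grip_width: 0.0005
grip_force: 0.0
```

>>> step_arm:
  commands: "0 0 5 0 0 0 0;0 0 3 0 0 0 0;0 0 2.5 0 0 0 0;0 0 0 0 0 0 0"

```text
time: 13.02
position: [0.4795, 0.0983, 0.1202]
ee_rot: [-0.0, 0.994, 0.11, -0.003]
force: [0.3, 0.0, 0.4]
grip_width: 0.0001
grip_force: 0.0
```

>>> step_arm:
  commands: "0 -0.8 0 0 0 0 0;0 -0.8 0 0 0 0 0;0 0 0 0 0 0 0"

```text
time: 13.4
position: [0.4782, 0.1162, 0.1235]
ee_rot: [0.0, 0.994, 0.112, 0.001]
force: [-0.2, -0.7, 0.7]
grip_width: -0.0002
grip_force: 0.0
```

>>> step_arm:
  commands: "0 -0.8 0.3 0 0 0 0;0 -0.8 0.4 0 0 0 0;0 -0.8 0.6 0 0 0 0;0 0 0 0 0 0 0"

```text
time: 13.9
position: [0.471, 0.1396, 0.1082]
ee_rot: [-0.0, 0.994, 0.112, -0.001]
force: [0.2, 0.4, 0.3]
grip_width: 0.0001
grip_force: 0.0
```

>>> step_arm:
  commands: "0 -0.7 0.6 0 0 0 0;0 -0.7 0.7 0 0 0 0;0 -0.6 0.7 0 0 0 0;0 0 0 0 0 0 0"

```text
time: 14.4
position: [0.4667, 0.1588, 0.0882]
ee_rot: [-0.0, 0.994, 0.112, -0.001]
force: [0.3, -0.8, -0.4]
grip_width: 0.0
grip_force: 0.0
```

>>> step_arm:
  commands: "0 -0.4 0.7 0 0 0 0;0 -0.4 0.7 0 0 0 0;0 -0.3 0.6 0 0 0 0;0 0 0 0 0 0 0"

```text
time: 14.9
position: [0.4657, 0.1695, 0.0693]
ee_rot: [-0.0, 0.994, 0.111, 0.0]
force: [0.3, 0.4, 3.4]
grip_width: -0.0001
grip_force: 1.1
```

>>> step_arm:
  commands: "0 -0.1 0.5 0 0 0 0;0 -0.1 0.4 0 0 0 0;0 0 0.4 0 0 0 0;0 0 0 0 0 0 0"

```text
time: 15.4
position: [0.4639, 0.1707, 0.0553]
ee_rot: [0.0, 0.994, 0.111, -0.001]
force: [-1.1, -0.4, -0.6]
grip_width: 0.0003
grip_force: 0.0
```

>>> step_arm:
  commands: "0 0 0.3 0 0 0 0;0 0 0.3 0 0 0 0;0 0 0 0 0 0 0"

```text
time: 15.78
position: [0.4651, 0.1711, 0.053]
ee_rot: [0.0, 0.994, 0.112, -0.001]
force: [-7.6, -1.2, 21.0]
grip_width: 0.0003
grip_force: 10.5
```

>>> step_arm:
  commands: "0 0 -1 0 0 0 0;0 0 -4 0 0 0 0;0 0 -5 0 0 0 0;0 0 -5 0 0 0 0;0 5 -3 0 0 0 0"

```text
time: 16.4
position: [0.4769, 0.124, 0.2334]
ee_rot: [-0.0, 0.993, 0.114, 0.002]
force: [0.9, -0.8, -1.2]
grip_width: -0.0002
grip_force: 0.0
```

```bash
python3 - <<'E'
from h import *
snap('side','s2'); c=load('s2')
o=np.array([.5115,-.034,0]);y=np.array([-.2215,.975,0]); 
im=cv2.imread('pics/s2.png'); cv2.imwrite('pics/c5.png',cv2.resize(im[170:270,270:370],None,fx=6,fy=6,interpolation=cv2.INTER_CUBIC))
f=lambda p:((proj(c,p)-[269.6,169.6])*6).round()
print('closed grip pt/tip',f(o+.238*y+[0,0,.048]),f(o+.2585*y+[0,0,.0496]),'block ends top',f(o-.031*y+[0,0,.033]),f(o+.031*y+[0,0,.033]))
E
```

```text
closed grip pt/tip [207. 138.] [196. 121.] block ends top [377. 383.] [332. 325.]
```

View pics/c5.png

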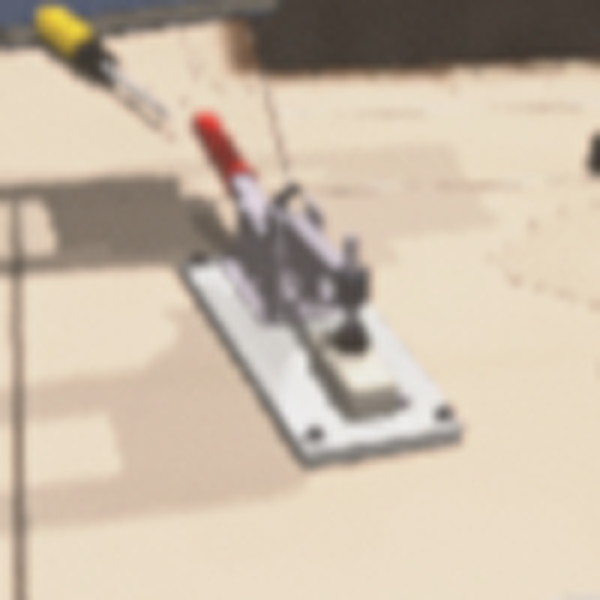

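Side view: the handle lies down with its tip at crop (203,118), against a predicted closed position of (196,121). The pad at (350,335) presses the block, which is seated. Handing in.

```bash
python3 -c "
from h import *
print(sign_off())"
```

```text
the job is handed in; nothing more can be done
None
```

The job is handed in: the block lies on the jig against its pins, released while the clamp was still open. The handle is down past centre and staying down by itself, with the pad on the block. I judged this by camera and contact force; the handover returned no verdict, and pad force and handle angle were not measured directly.

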